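# Gauge a fuel cap and sort it

## Task

Take the fuel cap that stands on the orange pad, set it on the thread gauge with its grip bar square across the gauge's white index line, and screw it clockwise. If it turns fully home (a quarter turn, bar in line with the index line), take it off and set it upright in the green tray; if it jams about halfway (the gauge's head then slips round with it), take it off and set it upright in the red tray. Leave the cap on the grey pad where it is.

Things in the scene. Friction and masses are not known exactly. Their poses are not given: they have to be found in the camera images.
- cap_1: Black ribbed fuel cap, 68 mm across, 33 high, 0.07 kg. Origin: centre of underside, z up. Grip bar across the top: 10 mm thick along its x, 52 long along its y, 18 to 33 mm above the origin; pinch it across the 10 mm. Top face beside the bar: 18 mm up. Hollow below, thread inside; a half turn makes no difference. The two caps look alike; one is damaged inside; which is on the orange pad varies.
- cap_2: The other fuel cap, of the same look, sizes and axes as cap_1: black, ribbed, 68 mm across, 33 high, grip bar 10 mm thick along its x and 52 long along its y, 18 to 33 mm above the origin (centre of its underside).
- gauge: Head of the thread gauge: dark round disc 100 mm across, top 20 mm above the table, in its middle a brass threaded stub 17 mm across and 9 mm high with a 32 mm cross pin, on a fixed blue base 120 x 120 x 11 mm. Origin: on its axis at table height, z up. The white index line runs across the disc along its x axis. A stiff friction clutch (0.4 N m) holds the head to the base.
- gauge_seat (a point): Middle of the disc's top: the cap's origin when on. The cap fits over the stub with 3 mm play, bar within 20 degrees of square to the index line; turns clockwise from above, easily, not sinking. Sound: a quarter turn to the line, stop 3 to 10 degrees past it. Damaged: stop with the bar 30 to 50 degrees short. If turned on at a stop, the head slips round with the cap. It lifts straight off.
- orange_pad: Orange 100 x 100 mm flat pad, 4 mm thick, fixed; origin at the centre of its underside. The cap to be gauged stands on it, within 15 mm of its centre.
- grey_pad: Grey 100 x 100 mm flat pad, 4 mm thick, fixed; origin at the centre of its underside. The cap that is to be left alone stands on it, within 15 mm of its centre.
- green_tray: Green shallow open tray, 150 x 150 mm outside, 18 mm high, walls and floor 4 mm thick, fixed; origin at the centre of its underside. For a cap that turns fully home.
- red_tray: Red shallow open tray, 150 x 150 mm outside, 18 mm high, walls and floor 4 mm thick, fixed; origin at the centre of its underside. For a cap that jams.
Mind the look-alikes: they are no part of the job. Leave any purple look-alike of the cap_1 alone.

How it is judged:
By the outcome, as a careful person would: the job done as asked, in the order asked, and still so for the second after the job is handed in, with the robot touching nothing.
It also fails if it takes over 48 s, if anything falls off the work surface, if the arm or the gripper's body presses on something with over 40 N, if the wrist force passes 120 N, or if a joint passes its speed limit or range.

## Robot

A 7-joint arm with a two-finger parallel gripper is mounted at the origin on a cart in front of the work surface, level with it; the furniture and walls round the work are solid. World frame = base frame: x ahead of the robot, y to its left, z up, the work surface at z = 0. Lengths are in mm, angles in degrees, forces in N, time in s.
With the tool pointing down it reaches from about 425 to 875 mm from the base axis. Payload 9.9 kg.
Tool frame: the origin (TCP) lies at the very end of the fingers, on their centre line; the grasp point (between the pads) lies 19 mm behind it; z points along the fingers, y is the line along which they close (so a half turn about z gives the same grasp; the last joint's range is limited). The gripper opens to 85 mm and grips with 20 to 120 N. Pads are 22 mm wide; open, the fingers measure 114 mm over their backs; the gripper's body (76 mm by 85 mm) begins 54 mm behind the grasp point. The pads swing forward as they close: fully open they stand 13 mm farther back than shut.
Start: joints at [68.824, 32.985, 1.427, 82.34, -0.859, 64.687, -3.237], TCP at [190.304, -647.621, 205.289] pointing down, gripper open.
Joint ranges: [-157.87, 157.87], [-19.46, 123.44], [-87.15, 90], [11.01, 140.99], [-62.26, 242.26], [9.8, 113.94], [-161.44, 161.44]. Speed limits (degrees/s): [127.2, 127.2, 172.46, 172.46, 180, 180, 180].

## Interface

Orientations are given as a 3x3 rotation matrix whose columns are the frame's x, y, z axes.
In Python, from plant import env gives the robot as it stands. The module is installed in compiled form; this text tells all that it offers.
- The arm moves only by the tool carry_out, never from a script. Its argument "moves" is a list of rows, each a list of 5 numbers: the closure, from 0 (fully open) to 1 (shut), then the shift along the tool's x, y, z in mm, then the turn about the tool's z in rad. A call has 1 to 20 rows; each row is the pose to reach, as a shift and turn from the pose commanded when the call began, along the tool's axes at that moment; what a row does not reach only later rows make up. A row lasts 1/10 s, in which the tool goes at most 50 mm and 8.59 degrees, less where a joint would pass 70% of its speed; a pose out of reach is approached as far as the arm can. A call with a gripper value outside its range is refused whole. The fingers move at their own pace and stop on an object; "squeeze" is the grip in N (left out, the last holds). Time passes only in rows, so rows that repeat a pose let the fingers close. It gives the time, the measured TCP pose, the force, the opening and the grip force at its end, in the units of the state.
- env.sense(): the state, without advancing time (a new reading comes with each control period).
- env.get_image(name): name is "scene" or "top" or "wrist"; returns a dict with "pixels" (420x560x3 uint8, red, green, blue), "depth" (420x560 float32, mm along the optical axis (not along the pixel's ray), 0 where there is no reading), "camera_matrix" (3x3 intrinsics, pixels), "camera_from_world" (4x4, takes a point from world to camera coordinates). Camera axes: x right, y down, z forward; pixel columns grow to the right and rows downward; lengths in mm; the calibration is good to about 2 mm. A picture is of the moment at which its call begins.
- env.finish_job(): hands the job in; it is judged then, once.
Trained networks look in a picture, given as the dict that the camera call returned (one of the last four; its "shot" number tells which), for a name from the list of things; names that differ only in an ending like _2 or _b are one class to them, and where a whole thing is asked for, a point or a joint stands for the part that bears it (a point fixed in the world has none). Each returns a list of dicts, best first, with "score" (0 to 1); they miss things now and then, are a little off and sometimes report something else, mostly with a low value. They report only what shows in the picture. A call takes as long as a camera call. They do not tell look-alikes from the thing itself.
- env.outline_of(picture, query): "pixels" (420x560 bool, what is visible of it) and "uv" ([column, row] in pixels, amid what is visible of it).
- env.landmark_of(picture, query): "uv" ([column, row] in pixels: a listed point, or the origin of a listed thing).
The state is a dict: "clock": time; "joints": joint angles; "qd": joint speeds; "joint_efforts": joint torques, N m; "tool_pos": TCP position; "ee_rot": TCP orientation; "contact_force": force on the tool from outside, world axes, zero at the start; "torque": the same for the moment, N m; "grip_width": finger opening in mm; "gripper_force": force on a finger pad.
Only numpy, scipy, OpenCV 4.12 (cv2) and the standard library are available. Lean on these libraries where they do the work, as an engineer would, in place of code of your own. Each camera call takes 0.05 s, during which the arm holds its last target. There are 200 camera calls.

## Working session

There is one attempt and no reset: what is moved stays moved. The work goes in short steps, Python scripts to look and compute and a tool call to move; the robot and the scene stay as the last step left them, time stands still between calls to the robot, and variables do not carry over. Pictures are saved under pics/ and viewed, at most 10 in all, crops included, and the job is handed in when it is done.

Besides the shell and the picture viewer there is one more tool, called as name([rows], argument=value, ...), one row to a line, values as JSON. carry_out: Moves the arm, as the interface text tells. Its arguments: {"type":"object","properties":{"moves":{"type":"array"},"squeeze":{"type":"number"}},"required":["moves"]}

```bash
mkdir -p pics; cat > h.py <<'E'
import numpy as np, cv2
from plant import env
def world(im,u,v,z=None):
    K=im["camera_matrix"];T=np.linalg.inv(im["camera_from_world"])
    d=T[:3,:3]@np.linalg.inv(K)@np.array([u,v,1.]);o=T[:3,3]
    if z is None: return o+d*float(im["depth"][int(round(v)),int(round(u))])
    return o+d*(z-o[2])/d[2]
def cloud(im):
    K=im["camera_matrix"];T=np.linalg.inv(im["camera_from_world"])
    v,u=np.mgrid[:420,:560];r=np.stack([u,v,np.ones_like(u)],-1)@np.linalg.inv(K).T
    return (r*im["depth"][...,None])@T[:3,:3].T+T[:3,3]
def save(im,n): cv2.imwrite(f"pics/{n}.png",im["pixels"][...,::-1])
E
python3 - <<'E'
from h import *
s=env.sense();print(s["clock"],s["tool_pos"],s["ee_rot"],s["contact_force"],s["grip_width"])
for c in("top","scene"):
    im=env.get_image(c);save(im,c+"1");print(c)
    print(np.round(np.linalg.inv(im["camera_from_world"]),2).tolist())
    for q in("cap_1","gauge","orange_pad","grey_pad","green_tray","red_tray"):
        for r in env.outline_of(im,q)[:4]:
            m=r["pixels"];P=cloud(im)[m&(im["depth"]>0)]
            print(q,round(r["score"],2),np.round(r["uv"]),m.sum(),np.round(np.median(P,0)) if len(P) else None)
    for q in ("cap_1","gauge_seat","green_tray","red_tray"):
        for r in env.landmark_of(im,q)[:4]: print("lm",q,round(r["score"],2),np.round(r["uv"],1),np.round(world(im,*r["uv"],{"cap_1":4,"gauge_seat":20}.get(q,0)),1))
E
```

```text
0.0 [ 190.19139453 -647.13277633  204.44435892] [[ 9.59422216e-01  2.81972922e-01 -5.31372044e-04]
 [ 2.81973416e-01 -9.59420919e-01  1.57897877e-03]
 [-6.45801967e-05 -1.66474010e-03 -9.99998612e-01]] [ 0.21280046 -0.43416028 -0.37878178] 85.4458470355168
top
[[-0.0, -1.0, 0.1, 486.7], [-1.0, 0.0, 0.02, -21.14], [-0.02, -0.1, -0.99, 880.91], [0.0, 0.0, 0.0, 1.0]]
cap_1 0.81 [288. 178.] 733 [656. -15.  17.]
cap_1 0.77 [233. 176.] 741 [655. 105.  21.]
cap_1 0.76 [344. 170.] 731 [ 673. -139.   21.]
cap_1 0.75 [159. 193.] 789 [625. 269.  17.]
gauge 0.78 [283. 242.] 1640 [515.  -7.  20.]
orange_pad 0.81 [238. 164.] 1123 [681. 100.   3.]
grey_pad 0.81 [356. 160.] 1143 [ 689. -154.    3.]
grey_pad 0.64 [285. 242.] 1651 [515.  -7.  20.]
green_tray 0.7 [398. 235.] 4933 [ 525. -260.    4.]
red_tray 0.88 [160. 267.] 4761 [468. 267.   4.]
lm cap_1 0.93 [346.5 169.8] [ 675.7 -147.4    4. ]
lm cap_1 0.79 [162.1 193.8] [624.1 266.    4. ]
lm cap_1 0.67 [232.7 174.7] [666.5 107.4   4. ]
lm gauge_seat 0.93 [287.3 242.2] [514.2 -14.6  20. ]
lm green_tray 0.58 [396.4 239.4] [ 520.2 -254.2    0. ]
lm g
[... 442 characters left out ...]
range_pad 0.89 [285. 197.] 422 [653.  78.   5.]
grey_pad 0.92 [378. 236.] 634 [ 657. -173.    5.]
grey_pad 0.65 [372. 224.] 670 [ 668. -147.   23.]
green_tray 0.72 [383. 294.] 6372 [ 524. -262.    5.]
red_tray 0.92 [167. 202.] 2665 [469. 266.   6.]
red_tray 0.57 [270. 234.] 1206 [511. -13.  21.]
lm cap_1 0.97 [370.8 229.3] [ 684.4 -142.     4. ]
lm cap_1 0.92 [274.3 195.4] [657.8 104.9   4. ]
lm cap_1 0.91 [313.3 214.1] [652.5 -15.1   4. ]
lm cap_1 0.91 [220.2 178.5] [631.6 266.3   4. ]
lm gauge_seat 0.61 [268.7 234.1] [513.6  -6.1  20. ]
lm green_tray 0.8 [383.2 291.6] [ 536.8 -251.8    0. ]
lm red_tray 0.8 [166.2 202.5] [471.9 278.2   0. ]
lm red_tray 0.67 [276.5 195.6] [665.8 104.8   0. ]
```

```bash
python3 - <<'E'
import cv2
a=cv2.imread("pics/top1.png")[120:330,130:410]
cv2.imwrite("pics/top1c.png",cv2.resize(a,(800,600),interpolation=cv2.INTER_CUBIC))
E
```

```text
(no output)
```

View pics/top1c.png

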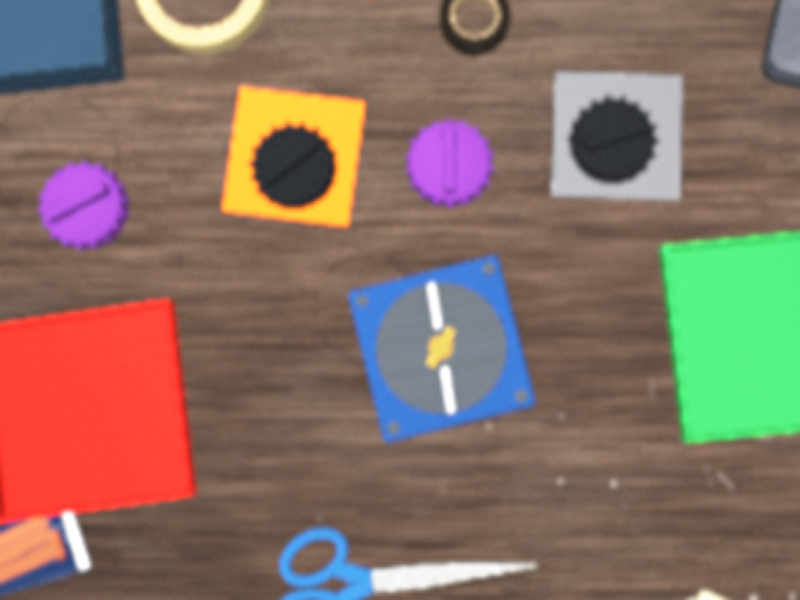

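```bash
cat >> h.py <<'E'
def bar(im,c,zlo=28,zhi=42,r=40):
    P=cloud(im)[im["depth"]>0];P=P[(np.hypot(P[:,0]-c[0],P[:,1]-c[1])<r)&(P[:,2]>zlo)&(P[:,2]<zhi)]
    (x,y),(w,h),a=cv2.minAreaRect(P[:,:2].astype(np.float32))
    m=P.mean(0);e=np.linalg.svd(P[:,:2]-m[:2],full_matrices=False)[2][0]
    return len(P),m.round(1),np.round([x,y,w,h],1),round(np.degrees(np.arctan2(e[1],e[0]))%180,1)
def white(im,c):
    C=cloud(im);p=im["pixels"].astype(int)
    m=(p.min(-1)>175)&(np.hypot(C[...,0]-c[0],C[...,1]-c[1])<52)
    P=C[m];mu=P.mean(0);e=np.linalg.svd(P[:,:2]-mu[:2],full_matrices=False)[2][0]
    return len(P),mu.round(1),round(np.degrees(np.arctan2(e[1],e[0]))%180,1)
E
python3 - <<'E'
from h import *
for c in("top","scene"):
    im=env.get_image(c)
    print(bar(im,(657,105)),white(im,(514,-10)))
    P=cloud(im)[im["depth"]>0];P=P[(P[:,2]>70)]
    for x in range(100,900,100):
        for y in range(-700,500,100):
            k=(abs(P[:,0]-x-50)<50)&(abs(P[:,1]-y-50)<50)
            if k.sum()>3: print(c,x,y,round(P[k,2].max()),end="; ")
    print()
E
```

```text
(119, array([656.6, 106.6,  35.2]), array([657. , 106.9,  10.2,  51.2]), np.float64(127.3)) (181, array([509.2, -10.7, 224.2]), np.float64(11.7))
top 500 400 102; top 600 400 79; top 800 -300 96; top 800 -200 95; 
(113, array([657.4, 105.6,  34.6]), array([657. , 106.5,  11.9,  49.8]), np.float64(127.6)) (57, array([512.2,  -8.2,  21.4]), np.float64(8.7))
scene 500 400 103; scene 600 400 80; scene 800 -300 96; scene 800 -200 96;
```

View pics/scene1.png

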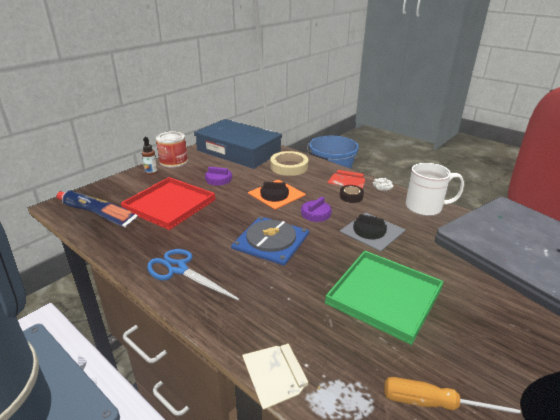

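carry_out([
  [0,488,-520,0,-1.46],
  [0,488,-520,0,-1.46],
  [0,488,-520,0,-1.46],
  [0,488,-520,0,-1.46],
  [0,488,-520,0,-1.46],
  [0,488,-520,0,-1.46],
  [0,488,-520,0,-1.46],
  [0,488,-520,0,-1.46],
  [0,488,-520,0,-1.46],
  [0,488,-520,0,-1.46],
  [0,488,-520,0,-1.46],
  [0,488,-520,0,-1.46],
  [0,488,-520,0,-1.46],
  [0,488,-520,0,-1.46],
  [0,488,-520,0,-1.46],
  [0,488,-520,0,-1.46],
  [0,488,-520,0,-1.46],
  [0,488,-520,0,-1.46],
])

```text
clock: 3.0
tool_pos: [511.3, -13.1, 205.2]
ee_rot: [[-0.172, 0.985, -0.001], [0.985, 0.172, -0.001], [-0.001, -0.001, -1.0]]
contact_force: [-0.0, -0.2, 0.3]
grip_width: 85.6
gripper_force: 0.0
```

```bash
python3 - <<'E'
from h import *
im=env.get_image("wrist");save(im,"w1");s=env.sense()
print(s["clock"],s["joints"])
print(white(im,(512,-10)))
for q in("gauge","cap_1"):
    for r in env.outline_of(im,q)[:3]:
        m=r["pixels"].astype(np.uint8);ys,xs=np.nonzero(m);print(q,r["score"],r["uv"],m.sum(),xs.min(),xs.max(),ys.min(),ys.max())
for r in env.landmark_of(im,"gauge_seat"): print(r["score"],r["uv"],world(im,*r["uv"],20))
# stub points and disc points
P=cloud(im)[im["depth"]>0]
k=(np.hypot(P[:,0]-512,P[:,1]+10)<25)&(P[:,2]>24)&(P[:,2]<34);print("stub",k.sum(),P[k].mean(0),P[k].min(0),P[k].max(0))
E
```

```text
3.05 [ 17.74384492  20.90991858 -29.71431181 105.99626817  12.3291171
  56.29997937  -7.36500645]
(679, array([512.7,  -6.7, 131.1]), np.float64(9.0))
gauge 0.76 [295.7, 165.8] 8230 244 346 112 213
cap_1 0.94 [390.3, 295.6] 525 384 444 275 323
cap_1 0.86 [471.9, 67.4] 4867 431 511 28 107
cap_1 0.78 [431.4, 191.4] 3626 398 468 160 227
0.79 [300.6, 164.1] [521.81473251  -5.92776948  20.        ]
stub 418 [517.17597356  -7.75906846  27.72290757] [502.12829252 -18.86723577  24.15373735] [531.94201482   2.76438043  30.48818699]
```

View pics/w1.png

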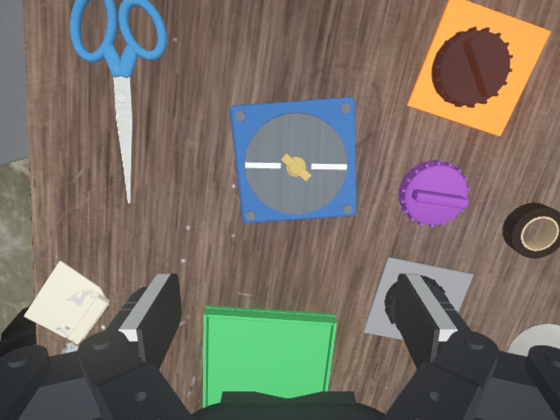

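```bash
python3 - <<'E'
from h import *
im=env.get_image("wrist")
m=env.outline_of(im,"gauge")[0]["pixels"].astype(np.uint8)
c=cv2.findContours(m,0,1)[0];c=max(c,key=cv2.contourArea);(u,v),a,t=cv2.fitEllipse(c);print(u,v,a,world(im,u,v,20))
C=cloud(im);p=im["pixels"].astype(int)
v,u=np.nonzero((p.min(-1)>170)&(m>0)); print(len(u))
W=np.array([world(im,a,b,20) for a,b in zip(u,v)])[:,:2]
l=cv2.fitLine(W.astype(np.float32),cv2.DIST_HUBER,0,.01,.01).ravel();print(l,np.degrees(np.arctan2(l[1],l[0])))
(x,y),wh,a=cv2.minAreaRect(W.astype(np.float32));print(x,y,wh,a)
print("bar",bar(im,(657,106)))
E
```

```text
294.7541809082031 163.83065795898438 (100.40571594238281, 101.40011596679688) [516.70501119  -5.77550752  20.        ]
414
[ 9.8832834e-01  1.5233882e-01  5.1666785e+02 -8.2535067e+00] 8.762488
516.9953002929688 -8.103279113769531 (97.84680938720703, 5.679164886474609) 8.578351974487305
bar (918, array([656.9, 106.2,  34.8]), array([658.4, 106.1,  10.7,  51.7]), np.float64(127.3))
```

carry_out([
  [0,92,164,105,-0.48],
  [0,92,164,105,-0.48],
  [0,92,164,105,-0.48],
  [0,92,164,105,-0.48],
  [0,92,164,105,-0.48],
  [0,92,164,105,-0.48],
  [0,92,164,135,-0.48],
  [0,92,164,135,-0.48],
])

```text
clock: 4.1
tool_pos: [655.0, 105.7, 68.2]
ee_rot: [[-0.608, 0.794, -0.005], [0.794, 0.608, -0.002], [0.001, -0.005, -1.0]]
contact_force: [-1.4, -0.9, -0.7]
grip_width: 85.4
gripper_force: 0.0
```

```bash
python3 - <<'E'
from h import *
im=env.get_image("wrist");save(im,"w2")
s=env.sense();R=s["ee_rot"];print(s["clock"],s["tool_pos"],np.degrees(np.arctan2(R[1][1],R[0][1])),np.round(R,3).tolist(),s["joints"])
print(bar(im,(657,106)))
im=env.get_image("scene");print(bar(im,(657,106)))
E
```

```text
4.15 [655.91783285 106.06299268  69.96537338] 37.45105804983501 [[-0.608, 0.794, -0.003], [0.794, 0.608, -0.002], [0.0, -0.003, -1.0]] [  4.89581402  42.22501539 -31.53438187  91.85778177  25.96341887
  53.560106     1.71252296]
(1452, array([657.5, 108.3,  35.7]), array([658.7, 107. ,   9.9,  51.2]), np.float64(127.2))
(113, array([657.7, 105.3,  34.5]), array([659. , 108.4,  12.6,  49.8]), np.float64(128.2))
```

carry_out([
  [0,0,0,25,0],
  [0,0,0,38,0],
  [0,0,0,44,0],
  [0,0,0,45,0],
  [1,0,0,45,0],
  [1,0,0,45,0],
  [1,0,0,45,0],
  [1,0,0,45,0],
  [1,0,0,45,0],
  [1,0,0,45,0],
], squeeze=50)

```text
clock: 5.2
tool_pos: [657.4, 108.0, 25.4]
ee_rot: [[-0.609, 0.793, 0.0], [0.793, 0.609, 0.0], [0.0, 0.0, -1.0]]
contact_force: [0.2, 0.7, 1.2]
grip_width: -0.3
gripper_force: 0.0
```

```bash
python3 - <<'E'
from h import *
im=env.get_image("wrist");a=im["pixels"][...,::-1]
s=env.get_image("scene");b=s["pixels"][150:240,215:335,::-1]
print(env.sense()["grip_width"],env.sense()["gripper_force"],bar(s,(657,106)))
cv2.imwrite("pics/w3.png",np.vstack([a[:,:][:, :],])) 
cv2.imwrite("pics/c3.png",np.hstack([cv2.resize(a,(400,300)),cv2.resize(b,(400,300),interpolation=2)]))
E
```

```text
-0.03363633793135889 0.0 (117, array([657.1, 105.8,  34.4]), array([657.6, 107.3,  14.3,  50.1]), np.float64(129.0))
```

View pics/c3.png

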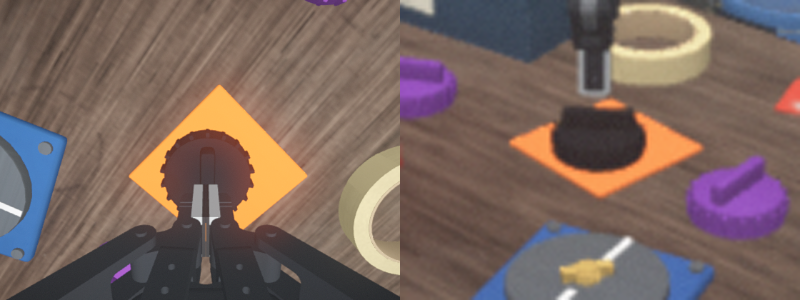

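```bash
python3 - <<'E'
from h import *
print(env.sense()["tool_pos"],env.sense()["joints"])
for n in("scene","top","wrist"):
    im=env.get_image(n);C=cloud(im)
    k=(im["depth"]>0)&(np.hypot(C[...,0]-657,C[...,1]-108)<30)&(C[...,2]>20)&(C[...,2]<140)
    z=C[k][:,2];print(n,np.histogram(z,np.arange(20,145,5))[0])
    k2=k&(C[...,2]>41)&(C[...,2]<75);P=C[k2]
    if len(P): print(P.min(0),P.max(0),P.mean(0))
E
```

```text
[657.39269442 108.01754764  25.31164546] [ 3.96206992e+00  4.51553178e+01 -3.00790136e+01  9.36588980e+01
  2.81330947e+01  4.89056061e+01 -8.82361958e-02]
scene [149  44  37  59   0   0   8  14  18  20  18  20  19  15   4   2  11   9
   1   6   6   9  15  24]
[641.97313944  96.056284    52.16543088] [661.61630324 115.45647831  74.72438385] [650.34930088 103.64290935  64.33586994]
top [0 0 0 0 0 0 0 0 0 0 0 0 0 0 0 0 0 0 0 0 0 0 0 0]
wrist [6173   69  209  782    0    0   26  257  409  441  501  557  453  900
  624 2090 2262 4390 1053 1339 1902 2655 2977 1326]
[641.54783928 104.44458961  53.48754546] [663.76022795 121.7150607   74.99608976] [651.29577935 114.83392932  66.06415247]
```

```bash
python3 - <<'E'
from h import *
s=env.sense();R=np.array(s["ee_rot"]);t=np.array(s["tool_pos"])
for n in("scene","wrist"):
    im=env.get_image(n);C=cloud(im)
    k=(im["depth"]>0)&(np.hypot(C[...,0]-657,C[...,1]-108)<40)&(C[...,2]>45)&(C[...,2]<72)
    Q=(C[k]-t)@R
    for a in range(3): print(n,"xyz"[a],np.percentile(Q[:,a],[0,2,10,50,90,98,100]).round(1))
    c=(im["depth"]>0)&(np.hypot(C[...,0]-657,C[...,1]-108)<40)&(C[...,2]>30)&(C[...,2]<42)
    Q=(C[c]-t)@R;print("bar y",np.percentile(Q[:,1],[2,50,98]).round(1),"x",np.percentile(Q[:,0],[1,50,99]).round(1))
E
```

```text
scene x [-9.4 -9.3 -8.1  0.   9.2 11.5 11.9]
scene y [-14.3 -14.  -13.6  -7.3  -3.9  -2.2  -1.4]
scene z [-46.5 -46.2 -44.3 -38.4 -29.2 -27.7 -26.6]
bar y [-6.  -1.4  4.1] x [-25.7  -3.1  24. ]
wrist x [ 5.8  6.4  6.7 10.5 11.2 11.5 11.9]
wrist y [-14.3 -13.6 -11.4  -0.9   9.9  12.1  13. ]
wrist z [-46.7 -46.5 -45.5 -39.5 -32.6 -29.8 -28.5]
bar y [-4.2  0.4  5.1] x [ 2.2 13.9 23.5]
```

carry_out([
  [0,0,0,0,0],
  [0,0,0,0,0],
  [0,0,0,0,0],
  [0,0,0,5,0],
  [0,0,0,12,0],
  [0,0,0,18,0],
  [0,0,0,22,0],
  [0,0,0,24,0],
  [0,0,0,24,0],
])

```text
clock: 6.45
tool_pos: [657.2, 108.0, 0.9]
ee_rot: [[-0.609, 0.793, -0.001], [0.793, 0.609, -0.0], [0.0, -0.0, -1.0]]
contact_force: [0.4, -0.1, 0.1]
grip_width: 85.4
gripper_force: 0.0
```

carry_out([
  [0,0,0,3,0],
  [1,0,0,3,0],
  [1,0,0,3,0],
  [1,0,0,3,0],
  [1,0,0,3,0],
  [1,0,0,3,0],
  [1,0,0,3,0],
  [1,0,0,3,0],
], squeeze=60)

```text
clock: 7.25
tool_pos: [657.6, 108.2, -1.3]
ee_rot: [[-0.609, 0.793, 0.001], [0.793, 0.609, 0.0], [-0.0, 0.001, -1.0]]
contact_force: [-0.8, 0.0, 3.9]
grip_width: 8.1
gripper_force: 60.9
```

carry_out([
  [1,0,0,-10,0],
  [1,0,0,-40,0],
  [1,0,0,-70,0],
  [1,0,0,-70,0],
  [1,0,0,-70,0],
])

```text
clock: 7.75
tool_pos: [657.7, 107.9, 69.3]
ee_rot: [[-0.609, 0.793, 0.001], [0.793, 0.609, 0.0], [-0.001, 0.001, -1.0]]
contact_force: [-0.1, -0.7, -1.9]
grip_width: 8.0
gripper_force: 60.4
```

```bash
python3 - <<'E'
from h import *
im=env.get_image("wrist");sc=env.get_image("scene")
s=env.sense();R=np.array(s["ee_rot"]);t=np.array(s["tool_pos"]);print(t,R.round(3).tolist(),s["contact_force"],s["grip_width"],s["gripper_force"])
a=im["pixels"][...,::-1];b=sc["pixels"][130:235,200:340,::-1]
cv2.imwrite("pics/c4.png",np.hstack([cv2.resize(a,(400,300)),cv2.resize(b,(400,300),interpolation=2)]))
for n,i in(("w",im),("s",sc)):
    for r in env.outline_of(i,"cap_1")[:5]:
        C=cloud(i)[r["pixels"]&(i["depth"]>0)];Q=(C-t)@R
        if abs(np.median(Q[:,0]))<60 and abs(np.median(Q[:,1]))<60: print(n,r["score"],r["uv"],[np.percentile(Q[:,j],[1,10,50,90,99]).round(1).tolist() for j in range(3)])
E
```

```text
[656.77344041 107.60194246  67.63497835] [[-0.609, 0.793, -0.001], [0.793, 0.609, -0.001], [0.0, -0.001, -1.0]] [ 1.23522765 -0.09813319 -0.40401372] 8.284499923697183 60.3977108001709
w 0.75 [286.8, 250.9] [[-24.9, -10.4, 12.3, 26.2, 29.9], [-32.0, -24.3, -0.0, 24.4, 32.2], [-40.2, -39.2, -24.3, -17.0, -8.1]]
s 0.58 [276.6, 166.0] [[-34.2, -27.4, -6.2, 21.4, 27.8], [-33.1, -30.3, -17.7, -2.4, 6.9], [-39.9, -33.1, -23.8, -13.1, -9.8]]
```

View pics/c4.png

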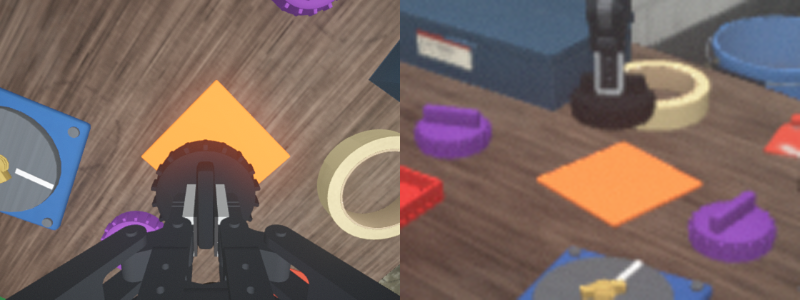

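```bash
python3 - <<'E'
from h import *
for n in("top","scene"):
    im=env.get_image(n);C=cloud(im)
    for r in env.outline_of(im,"gauge")[:1]:
        m=r["pixels"].astype(np.uint8);c=max(cv2.findContours(m,0,1)[0],key=cv2.contourArea)
        W=np.array([world(im,*p[0],20)[:2] for p in c],np.float32);print(n,cv2.fitEllipse(W),cv2.minEnclosingCircle(W))
    k=(im["depth"]>0)&(np.hypot(C[...,0]-516,C[...,1]+8)<22)&(C[...,2]>25)&(C[...,2]<34);print("stub",k.sum(),C[k].mean(0))
    p=im["pixels"].astype(int);v,u=np.nonzero((p.min(-1)>150)&(np.hypot(C[...,0]-516,C[...,1]+8)<50)&(C[...,2]>12)&(C[...,2]<28)&(p.max(-1)-p.min(-1)<35))
    W=np.array([world(im,a,b,20)[:2] for a,b in zip(u,v)],np.float32);print(len(W),cv2.minAreaRect(W),cv2.fitLine(W,cv2.DIST_HUBER,0,.01,.01).ravel())
E
```

```text
stub 0 [nan nan nan]<stdin>:7: RuntimeWarning: Mean of empty slice.
  ret = um.true_divide(
Traceback (most recent call last):
cv2.error: OpenCV(4.12.0) /io/opencv/modules/imgproc/src/convhull.cpp:143: error: (-215:Assertion failed) total >= 0 && (depth == CV_32F || depth == CV_32S) in function 'convexHull'
```

carry_out([
  [1,-5,-181,0,0.503],
  [1,-5,-181,0,0.503],
  [1,-5,-181,0,0.503],
  [1,-5,-181,0,0.503],
  [1,-5,-181,10,0.503],
  [1,-5,-181,20,0.503],
  [1,-5,-181,20,0.503],
  [1,-5,-181,20,0.503],
])

```text
clock: 8.85
tool_pos: [517.5, -5.0, 47.8]
ee_rot: [[-0.153, 0.988, -0.0], [0.988, 0.153, 0.001], [0.001, -0.0, -1.0]]
contact_force: [-0.3, -0.6, -0.9]
grip_width: 7.8
gripper_force: 60.4
```

```bash
python3 - <<'E'
from h import *
s=env.sense();print(s["tool_pos"],s["contact_force"])
for n in("top","scene"):
    im=env.get_image(n);p=cv2.imread(f"pics/{n}1.png").astype(int)[...,::-1]
    v,u=np.mgrid[:420,:560];W=np.array([world(im,a,b,20)[:2] for a,b in zip(u.ravel(),v.ravel())]).reshape(420,560,2)
    d=np.hypot(W[...,0]-516,W[...,1]+8)
    blue=(p[...,2]>p[...,0]+60)&(d<95);B=np.array([world(im,a,b,11)[:2] for b,a in np.argwhere(blue)],np.float32);print(n,"blue",cv2.minAreaRect(B))
    wh=(p.min(-1)>140)&(d<52);L=W[wh].astype(np.float32);print(len(L),cv2.minAreaRect(L),cv2.fitLine(L,cv2.DIST_HUBER,0,.01,.01).ravel())
sc=im;w=env.get_image("wrist")
a=w["pixels"][...,::-1];b=sc["pixels"][180:285,200:340,::-1]
cv2.imwrite("pics/c5.png",np.hstack([cv2.resize(a,(400,300)),cv2.resize(b,(400,300),interpolation=2)]))
E
```

```text
[517.54942943  -4.97471605  47.75781749] [-0.2926955  -0.5708643  -0.92975037]
top blue ((516.449951171875, -7.1730499267578125), (119.51679229736328, 119.43934631347656), 13.81949520111084)
193 ((516.529052734375, -3.5262279510498047), (100.91342163085938, 20.88613510131836), 6.898608207702637) [ 9.8887837e-01  1.4872645e-01  5.1662054e+02 -7.3900962e+00]
scene blue ((515.2371826171875, -10.296066284179688), (123.11116027832031, 118.12771606445312), 13.80575180053711)
76 ((518.4778442382812, -6.347921371459961), (97.44801330566406, 8.05069351196289), 8.919388771057129) [ 9.8695445e-01  1.6099973e-01  5.1324384e+02 -7.1761246e+00]
```

View pics/c5.png

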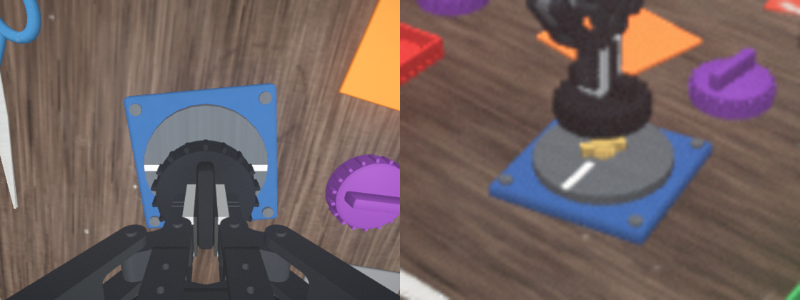

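carry_out([
  [1,-1.1,-1.2,0,0],
  [1,-1.1,-1.2,10,0],
  [1,-1.1,-1.2,18,0],
  [1,-1.1,-1.2,23,0],
  [1,-1.1,-1.2,27,0],
  [1,-1.1,-1.2,30,0],
  [1,-1.1,-1.2,30,0],
])

```text
clock: 9.7
tool_pos: [516.2, -7.5, 19.3]
ee_rot: [[-0.151, 0.988, 0.001], [0.988, 0.151, -0.001], [-0.001, 0.001, -1.0]]
contact_force: [-3.6, -1.5, 18.7]
grip_width: 8.1
gripper_force: 62.9
```

```bash
python3 - <<'E'
from h import *
sc=env.get_image("scene");s=env.sense();t=np.array(s["tool_pos"]);R=np.array(s["ee_rot"]);print(t,s["contact_force"],s["torque"])
w=env.get_image("wrist")
for n,i in(("w",w),("s",sc)):
    C=cloud(i);ok=i["depth"]>0
    for r in env.outline_of(i,"cap_1")[:4]:
        P=C[r["pixels"]&ok]
        if abs(np.median(P[:,0])-516)<40 and abs(np.median(P[:,1])+8)<40:
            Q=(P-t)@R;print(n,[np.percentile(Q[:,j],[1,10,50,90,99]).round(1).tolist() for j in range(3)])
            # fit top face plane
            k=(P[:,2]>t[2]+15)&(P[:,2]<t[2]+30);A=np.c_[P[k,:2]-t[:2],np.ones(k.sum())];print("face",k.sum(),np.linalg.lstsq(A,P[k,2],rcond=None)[0],np.median(P[k,2]))
            print("world z",np.percentile(P[:,2],[1,10,50,90,99]))
    k=ok&(np.hypot(C[...,0]-516.7,C[...,1]+7.6)>40)&(np.hypot(C[...,0]-516.7,C[...,1]+7.6)<48)&(C[...,2]<28);print("disc z",np.median(C[k][:,2]))
E
```

```text
[516.22461019  -7.48700155  19.31773552] [-4.40825989 -0.59307588 19.01603606] [ 0.01022597  1.03093192 -0.0146919 ]
w [[-24.2, -9.8, 12.6, 26.3, 30.0], [-32.7, -25.1, -0.8, 23.3, 30.7], [-38.8, -37.8, -22.9, -16.2, -7.9]]
face 7932 [-5.89592627e-03 -3.35503535e-02  4.17722178e+01] 42.00957485344399
world z [27.14519996 35.4715944  42.24326196 57.09184653 58.07942167]
disc z 19.52703723822617
s [[-34.1, -30.3, -15.0, 14.3, 26.0], [-33.5, -30.5, -15.8, 1.6, 24.9], [-39.4, -29.8, -23.5, -12.0, -8.4]]
face 400 [ 0.06709957  0.06004908 43.4916593 ] 43.00637986726622
world z [27.73157611 31.24069718 42.7764603  49.12658026 58.68938381]
disc z 20.664536154736112
```

carry_out([
  [1,0.8,0,0,0],
  [1,1.6,0,0,0],
  [1,1.6,0,1,0],
  [1,1.6,0,1,0],
])

```text
clock: 10.3
tool_pos: [516.2, -5.7, 17.5]
ee_rot: [[-0.151, 0.988, 0.001], [0.988, 0.151, 0.0], [0.0, 0.001, -1.0]]
contact_force: [1.5, 0.9, -1.4]
grip_width: 8.1
gripper_force: 60.3
```

carry_out([
  [1,0,0,1,0],
  [1,0,0,2,0],
  [1,0,0,3,0],
  [1,0,0,3,0],
])

```text
clock: 10.7
tool_pos: [516.2, -5.2, 14.5]
ee_rot: [[-0.152, 0.988, 0.001], [0.988, 0.152, 0.001], [0.001, 0.001, -1.0]]
contact_force: [1.7, 3.2, 4.0]
grip_width: 7.7
gripper_force: 61.1
```

carry_out([
  [1,0,0.3,0,0.15],
  [1,-0.1,0.5,0,0.3],
  [1,-0.2,0.7,0,0.42],
  [1,-0.2,0.8,0,0.52],
  [1,-0.2,0.8,0,0.52],
])

```text
clock: 11.2
tool_pos: [516.5, -6.2, 14.5]
ee_rot: [[0.362, 0.932, 0.0], [0.932, -0.362, -0.001], [-0.001, 0.0, -1.0]]
contact_force: [-0.7, -0.5, 5.7]
grip_width: 8.1
gripper_force: 61.3
```

```bash
cat > st.py <<'E'
from h import *
s=env.sense();R=np.array(s["ee_rot"]);print(s["clock"],s["tool_pos"].round(1),"tooly",np.degrees(np.arctan2(R[1,1],R[0,1])).round(1),"F",s["contact_force"].round(1),"T",s["torque"].round(2),s["grip_width"],s["joints"].round(1)[6])
E
python3 st.py
```

```text
11.2 [516.5  -6.2  14.5] tooly -21.2 F [-0.7 -0.5  5.7] T [ 0.06 -0.04 -0.07] 8.111190854476478 -41.5
```

carry_out([
  [1,0,0.2,0,0.13],
  [1,-0.1,0.4,0,0.26],
  [1,-0.2,0.6,0,0.38],
  [1,-0.2,0.8,0,0.5],
  [1,-0.3,1.0,0,0.61],
  [1,-0.3,1.0,0,0.61],
])

```text
clock: 11.8
tool_pos: [517.3, -6.9, 14.5]
ee_rot: [[0.831, 0.557, -0.0], [0.557, -0.831, -0.001], [-0.0, 0.0, -1.0]]
contact_force: [0.2, 0.4, 6.0]
grip_width: 8.1
gripper_force: 61.4
```

```bash
python3 st.py; python3 - <<'E'
from h import *
im=env.get_image("wrist");sc=env.get_image("scene")
a=im["pixels"][...,::-1];b=sc["pixels"][180:285,200:340,::-1]
cv2.imwrite("pics/c6.png",np.hstack([cv2.resize(a,(400,300)),cv2.resize(b,(400,300),interpolation=2)]))
E
```

```text
11.8 [517.3  -6.9  14.5] tooly -56.2 F [0.2 0.4 6. ] T [-0.01  0.01 -0.1 ] 8.139429257640552 -65.0
```

View pics/c6.png

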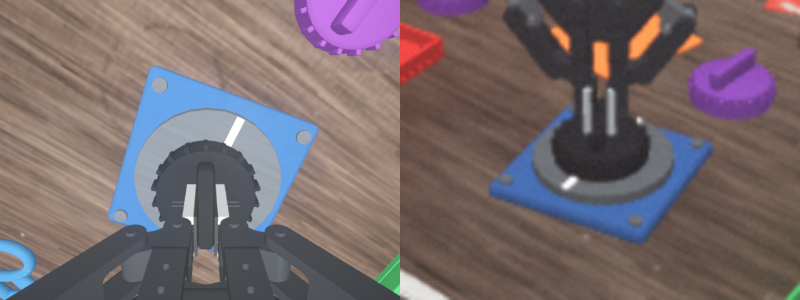

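carry_out([
  [1,0,0.2,0,0.13],
  [1,-0.1,0.4,0,0.26],
  [1,-0.2,0.6,0,0.38],
  [1,-0.2,0.8,0,0.46],
  [1,-0.2,0.8,0,0.46],
])

```text
clock: 12.4
tool_pos: [517.7, -7.5, 14.5]
ee_rot: [[0.991, 0.131, 0.0], [0.131, -0.991, -0.0], [0.0, 0.0, -1.0]]
contact_force: [1.5, 0.5, 6.7]
grip_width: 8.0
gripper_force: 61.3
```

```bash
python3 st.py; python3 - <<'E'
from h import *
im=env.get_image("wrist");sc=env.get_image("scene")
print(white(sc,(516,-8)))
a=im["pixels"][...,::-1];b=sc["pixels"][180:285,200:340,::-1]
cv2.imwrite("pics/c7.png",np.hstack([cv2.resize(a,(400,300)),cv2.resize(b,(400,300),interpolation=2)]))
C=cloud(im);p=im["pixels"].astype(int);k=(p.min(-1)>150)&(p.max(-1)-p.min(-1)<40)&(im["depth"]>0)&(C[...,2]<26)&(C[...,2]>14)&(np.hypot(C[...,0]-516.7,C[...,1]+7.6)<52)
W=C[k][:,:2].astype(np.float32);print(len(W),cv2.minAreaRect(W),W.mean(0))
E
```

```text
12.4 [517.7  -7.5  14.5] tooly -82.5 F [1.5 0.5 6.7] T [ 0.14 -0.03 -0.04] 8.040785551272235 -82.2
(111, array([492. , -21.5, 195. ]), np.float64(128.6))
12716 ((524.3065185546875, -7.438987731933594), (85.2022705078125, 98.38752746582031), 7.042749404907227) [536.6302     -6.2177567]
```

View pics/c7.png

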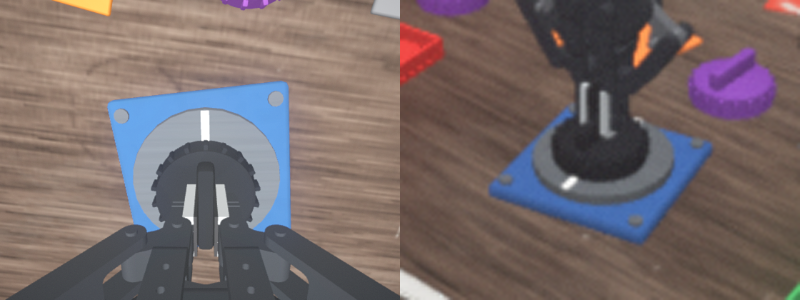

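carry_out([
  [1,0,0,-5,0],
  [1,0,0,-15,0],
  [1,0,0,-40,0],
  [1,0,0,-70,0],
  [1,0,0,-70,0],
])

```text
clock: 13.0
tool_pos: [519.1, -7.7, 87.8]
ee_rot: [[0.991, 0.133, 0.005], [0.133, -0.991, 0.0], [0.005, 0.001, -1.0]]
contact_force: [0.4, 0.2, -0.7]
grip_width: 8.1
gripper_force: 60.4
```

carry_out([
  [1,-10,45,0,0],
  [1,-15,95,0,0],
  [1,-20,145,0,0],
  [1,-25,195,0,0],
  [1,-26,235,0,0],
  [1,-26,249,0,0],
  [1,-26,249,20,0],
  [1,-26,249,45,0],
  [1,-26,249,60,0],
  [1,-26,249,60,0],
])

```text
clock: 14.0
tool_pos: [522.9, -256.2, 22.1]
ee_rot: [[0.991, 0.133, -0.005], [0.133, -0.991, 0.002], [-0.004, -0.003, -1.0]]
contact_force: [-0.8, 0.5, -0.9]
grip_width: 8.5
gripper_force: 60.4
```

```bash
python3 st.py; python3 - <<'E'
from h import *
im=env.get_image("scene")
for q in("green_tray","cap_1"):
  for r in env.outline_of(im,q)[:4]:
    P=cloud(im)[r["pixels"]&(im["depth"]>0)];print(q,r["score"],r["uv"],np.percentile(P,[2,50,98],axis=0).round(0).tolist())
b=im["pixels"][180:360,300:480,::-1];c=im["pixels"][180:285,200:340,::-1]
cv2.imwrite("pics/c8.png",np.hstack([cv2.resize(b,(400,400),interpolation=2),cv2.resize(c,(400,400),interpolation=2)]))
E
```

```text
14.0 [ 522.9 -256.2   22.1] tooly -82.3 F [-0.8  0.5 -0.9] T [-0.01  0.03 -0.05] 8.53262633332024 -57.7
green_tray 0.65 [386.6, 301.1] [[449.0, -335.0, 2.0], [507.0, -277.0, 5.0], [605.0, -183.0, 20.0]]
cap_1 0.91 [383.5, 284.8] [[488.0, -288.0, 29.0], [504.0, -263.0, 45.0], [541.0, -227.0, 62.0]]
cap_1 0.89 [221.0, 175.2] [[597.0, 239.0, 3.0], [620.0, 260.0, 18.0], [653.0, 290.0, 35.0]]
cap_1 0.81 [313.8, 208.4] [[629.0, -47.0, 1.0], [649.0, -21.0, 18.0], [684.0, 11.0, 35.0]]
cap_1 0.54 [356.5, 230.5] [[504.0, -206.0, 4.0], [651.0, -125.0, 11.0], [661.0, -113.0, 128.0]]
```

View pics/c8.png

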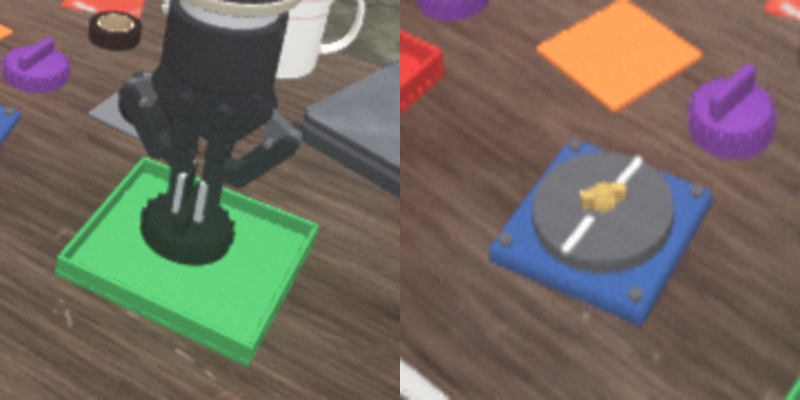

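carry_out([
  [1,2,0,10,0],
  [1,2,0,18,0],
  [1,2,0,22,0],
  [1,2,0,24,0],
  [1,2,0,25,0],
  [1,2,0,25,0],
])

```text
clock: 14.75
tool_pos: [526.7, -257.4, -0.8]
ee_rot: [[0.991, 0.132, -0.0], [0.132, -0.991, 0.0], [-0.0, -0.0, -1.0]]
contact_force: [-0.0, -0.3, -1.5]
grip_width: 8.0
gripper_force: 60.4
```

carry_out([
  [1,0,0,0.5,0],
  [0,0,0,0.5,0],
  [0,0,0,0.5,0],
  [0,0,0,0.5,0],
  [0,0,0,0.5,0],
  [0,0,0,-20,0],
  [0,0,0,-60,0],
  [0,0,0,-110,0],
  [0,0,0,-150,0],
  [0,0,0,-150,0],
  [0,0,0,-150,0],
])

```text
clock: 15.85
tool_pos: [527.1, -257.5, 150.3]
ee_rot: [[0.991, 0.132, 0.002], [0.132, -0.991, -0.001], [0.002, 0.001, -1.0]]
contact_force: [-0.4, -0.3, -1.1]
grip_width: 85.2
gripper_force: 0.0
```

```bash
python3 st.py; python3 - <<'E'
from h import *
im=env.get_image("scene")
for r in env.outline_of(im,"cap_1")[:5]:
    P=cloud(im)[r["pixels"]&(im["depth"]>0)];print(r["score"],r["uv"],np.percentile(P,[2,50,98],axis=0).round(0).tolist())
print(bar(im,(527,-259)))
b=im["pixels"][180:360,270:480,::-1];cv2.imwrite("pics/c9.png",cv2.resize(b,(630,540),interpolation=2))
E
```

```text
15.85 [ 527.1 -257.5  150.3] tooly -82.4 F [-0.4 -0.3 -1.1] T [-0.03  0.01  0.03] 85.24144491139532 -58.3
0.95 [314.7, 210.8] [[630.0, -47.0, 1.0], [651.0, -20.0, 18.0], [709.0, 13.0, 35.0]]
0.92 [221.6, 178.4] [[597.0, 239.0, 3.0], [620.0, 260.0, 19.0], [645.0, 290.0, 35.0]]
0.72 [384.7, 293.6] [[492.0, -289.0, 6.0], [513.0, -263.0, 22.0], [548.0, -230.0, 38.0]]
0.6 [370.3, 224.7] [[646.0, -173.0, 5.0], [668.0, -147.0, 22.0], [721.0, -112.0, 38.0]]
(172, array([ 519.6, -258.7,   35.9]), array([ 522.3, -257.5,   51.6,   10.2]), np.float64(6.9))
```

View pics/c9.png

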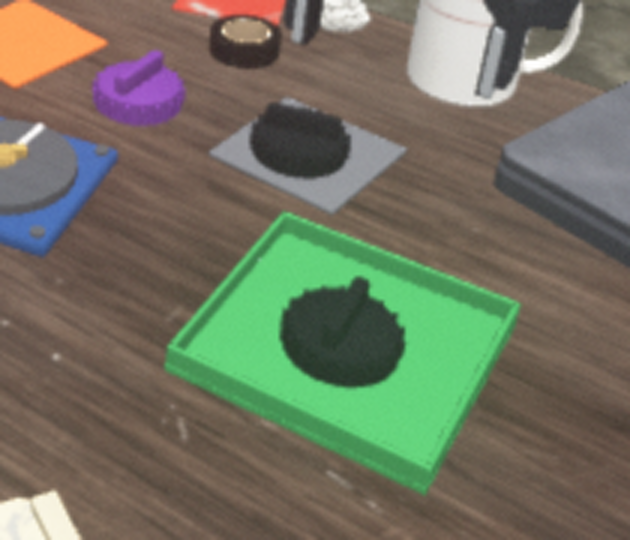

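The cap stands upright in the middle of the green tray, the grey-pad cap hasn't moved, and the gripper is clear.

```bash
python3 -c "
from plant import env
print(env.finish_job())"
```

```text
the job is handed in; nothing more can be done
None
```

The cap from the orange pad turned the full quarter turn on the gauge, so I took it off and set it upright in the green tray; the cap on the grey pad was not touched, and the job was handed in at about 16 s.

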